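# Knock up a pile of book blocks in the squaring board

## Task

Knock up the skewed pile of three book blocks on the squaring board: with the fingertips push it along the board until all three lie square, exactly over one another, with their spines hard against the long fence and their heads hard against the short fence. Only push: do not lift or tip any block and do not disturb the pile's order. Leave the other things on the bench where they are.

Things in the scene. Friction and masses are not known exactly. Their poses are not given: they have to be found in the camera images.
- squaring_board: fixed to the bench: grey base 230 (its x) x 300 (its y) x 9 mm thick, with two pale wooden fences at a right angle: the long fence along its whole +x edge, the short one along its +y edge, each 15 mm thick and 32 mm high above the base. The -x and -y edges are open. Origin: centre of the base's underside, on the bench (z = 0)
- corner (a point): the inner corner of the squaring board, where the inside faces of the two fences meet the base's upper face (9 mm above the bench). Its x axis points into the long fence, its y axis into the short fence. A block in its place has its origin at x = -52.5, y = -74 mm in this frame and is turned like it
- block_bottom: coverless off-white book block, a stiff oblong of leaves 105 (its x) x 148 (its y) x 12 mm thick, 0.15 kg; spine (grey cloth strip) = long +x edge, head = short +y edge. Origin: centre of its underside. Lowest of the pile, lies on the base, 45 to 85 mm from its place each way, askew by up to 0.11 rad
- block_middle: the same as the bottom block, lying on it (12 mm higher), askew on it by up to 0.1 rad and 10 mm each way. Sliding the pile takes about 3 to 9 N; pressing the last block home against a fence, up to about 20 N
- block_top: the same again, lying askew on the middle block in the same way (24 mm above the base; the pile is 36 mm high)
- glue_tub: bystander: white glue tub with a grey lid, 95 mm across, 87 mm high, beyond the short fence. Origin: centre of its underside
- weight: bystander: brass pressing weight with a knob, 48 mm across, 76 mm high, beyond the long fence. Origin: centre of its underside
- thread_spool: bystander: wooden thread spool standing up, 38 mm across, 48 mm high, beside the open -y edge of the board near its -x end. Origin: centre of its underside
- bone_folder: bystander: flat bone folder, 136 x 22 x 5 mm, lying on the bench before the open -x edge of the board. Origin: under its middle; long along its x
- scissors: bystander: scissors lying flat, 200 x 60 x 10 mm, well to the left. Origin: under its middle; long along its x
- awl: bystander: awl with a dark wooden handle, lying, 140 x 26 x 25 mm, well to the right. Origin: under its middle; long along its x
- bound_book: bystander: dark cased book lying flat, 135 x 200 x 30 mm, well to the right. Origin: centre of its underside
Things that resemble listed ones, but are neither listed nor needed, are in the scene too. What is shaped like the block_top but green or purple is not meant.

How it is judged:
At the end, for the whole second after the job is handed in: all three blocks lie flat at rest in their old order, each within 3 mm of its place against the long fence and against the short fence, and within 0.03 rad of square (x of block_bottom in the frame of corner between -0.0555 and -0.0495 m and y of block_bottom in the frame of corner between -0.077 and -0.071 m and z of block_bottom in the frame of corner between -0.003 and 0.003 m and angle between the x axis of each of block_bottom, block_middle, block_top and the x axis of corner, either way round below 0.03 rad and angle between each of block_bottom, block_middle, block_top's own z axis and vertical below 0.03 rad and linear speed of each of block_bottom, block_middle, block_top below 0.01 m/s and angular speed of each of block_bottom, block_middle, block_top below 0.05 rad/s and x of block_middle in the frame of corner between -0.0555 and -0.0495 m and y of block_middle in the frame of corner between -0.077 and -0.071 m and z of block_middle in the frame of corner between 0.009 and 0.015 m and x of block_top in the frame of corner between -0.0555 and -0.0495 m and y of block_top in the frame of corner between -0.077 and -0.071 m and z of block_top in the frame of corner between 0.021 and 0.027 m); the robot touches nothing.
It fails at once if a book block is lifted (more than 7 mm) (z of block_bottom in the frame of corner above 0.007 m or z of block_middle in the frame of corner above 0.019 m or z of block_top in the frame of corner above 0.031 m).
It fails at once if a book block is tipped (more than 0.12 rad) (angle between any of block_bottom, block_middle, block_top's own z axis and vertical above 0.12 rad).
It fails at once if a bystander is disturbed (moved more than 15 mm) (distance of any of glue_tub, weight, thread_spool, bone_folder, scissors, awl, bound_book from where it was at the start of the episode above 0.015 m).
It also fails if it takes over 64 s, if anything falls off the work surface, if the arm or the gripper's body presses on something with over 40 N, if the wrist force passes 120 N, or if a joint passes its speed limit or range.

## Robot

A 6-joint arm with a two-finger parallel gripper is mounted at the origin on the work surface. World frame = base frame: x ahead of the robot, y to its left, z up, the work surface at z = 0. Lengths are in m, angles in rad, forces in N, time in s.
With the tool pointing down it reaches from about 0.375 to 0.975 m from the base axis. Payload 3.8 kg.
Tool frame: the origin (TCP) lies on the mounting face of the last link; the fingertips stand 166 mm ahead of it and the grasp point (between the pads) lies 147 mm ahead of it; z points along the fingers, y is the line along which they close (so a half turn about z gives the same grasp; the last joint's range is limited). The gripper opens to 88 mm and grips with 3 to 60 N. Pads are 18 mm wide; open, the fingers measure 123 mm over their backs; the gripper's body (75 mm by 187 mm) begins 45 mm behind the grasp point.
Start: joints at [1.171, 0.264, 1.604, -0, 1.274, -0.037], TCP at [0.24, 0.631, 0.405] pointing down, gripper open.
Joint ranges: [-2.63, 2.63], [-0.94, 2.18], [0.31, 2.57], [-1.31, 4.45], [0, 2.66], [-2.55, 2.55]. Speed limits (rad/s): [2.57, 2.57, 3.14, 3.14, 3.14, 3.14].

## Interface

Orientations are given as a unit quaternion [x, y, z, w].
In Python, from workcell import env gives the robot as it stands.
- The arm moves only by the shell command python3 -m jog 'ROWS' [FORCE]. ROWS is JSON, a list of rows, each a list of 3 entries, a list of its own where there are three numbers: the shift along the tool's x, y, z in cm, then the turn about the tool's z in rad, then the opening, from 0 (shut) to 1 (fully open). A call has 1 to 8 rows; each row is the pose to reach, as a shift and turn from the pose commanded when the call began, along the tool's axes at that moment; what a row does not reach only later rows make up. A row lasts 1/12 s, in which the tool goes at most 41.7 mm and 7.16 degrees, less where a joint would pass 70% of its speed; a pose out of reach is approached as far as the arm can. A call with a gripper value outside its range is refused whole. The fingers move at their own pace and stop on an object; FORCE is the grip in N (left out, the last holds). Time passes only in rows, so rows that repeat a pose let the fingers close. It gives the time, the measured TCP pose, the force, the opening and the grip force at its end, in the units of the state.
- env.observe(): the state, without advancing time (a new reading comes with each control period).
- env.read_camera(name): name is "scene" or "side" or "wrist"; returns the picture (480x640x3 uint8, red, green, blue); there is no depth.
- env.get_calibration(name): a dict with "fovy" (degrees; the focal length in pixels is half the picture's height over the tangent of half this angle, whatever the lens; pixels are square), "cx", "cy" (the principal point, pixels), "k1" (the pictures are not rectified: a ray, as slopes to the right and down, at radius r is drawn at 1 + k1 r^2 times it, then the intrinsics apply), "position" and "attitude" of the camera in the world. Camera axes: x right, y down, z forward; pixel columns grow to the right and rows downward; lengths in m; the calibration is good to about 2 mm. A picture is of the moment at which its call begins: read the wrist's pose just before it. get_calibration takes no time and is no camera call; for the wrist camera it gives the pose at the moment of the call.
- env.sign_off(): hands the job in; it is judged then, once.
The state is a dict: "clock": time; "q": joint angles; "joint_velocities": joint speeds; "effort": joint torques, N m; "eef_pos": TCP position; "eef_rot": TCP orientation; "ft_force": force on the tool from outside, world axes, zero at the start; "torque": the same for the moment, N m; "width": opening from 0.0 (shut) to 1.0 (fully open); "grasp_force": force on a finger pad.
Only numpy, scipy, OpenCV 4.12 (cv2) and the standard library are available. Lean on these libraries where they do the work, as an engineer would, in place of code of your own. Each camera call takes 0.05 s, during which the arm holds its last target. There are 200 camera calls.

## Working session

There is one attempt and no reset: what is moved stays moved. The work goes in short steps, Python scripts to look and compute and a shell command to move; the robot and the scene stay as the last step left them, time stands still between calls to the robot, and variables do not carry over. Pictures are saved under pics/ and viewed, at most 11 in all, crops included, and the job is handed in when it is done.

```bash
ls; mkdir -p pics; python3 - <<'E'
from workcell import env
import cv2,numpy as np
s=env.observe();print({k:np.round(v,3).tolist() for k,v in s.items()})
ims=[]
for n in ["scene","side","wrist"]:
    c=env.get_calibration(n);print(n,c)
    im=env.read_camera(n)[:,:,::-1];cv2.imwrite(f"pics/{n}0.png",im)
E
```

```text
pics
{'clock': 0.0, 'q': [1.171, 0.265, 1.605, -0.0, 1.274, -0.037], 'joint_velocities': [0.001, -0.0, 0.002, -0.0, -0.001, 0.001], 'effort': [0.0, -50.208, -35.689, 0.073, 0.029, -0.0], 'eef_pos': [0.239, 0.631, 0.403], 'eef_rot': [0.18, 0.984, -0.001, -0.0], 'ft_force': [0.072, -1.79, 0.387], 'torque': [-0.023, 0.021, 0.016], 'grasp_force': 0.0, 'width': 1.002}
scene {'fovy': 47.60652373745391, 'cx': 312.23121519278743, 'cy': 237.6123924566145, 'k1': 0.054818300731831686, 'position': array([ 1.45208052, -0.08006336,  1.18601333]), 'attitude': array([ 0.70945417,  0.61716562, -0.22002317, -0.25955961])}
side {'fovy': 45.8996261274822, 'cx': 319.7763238192282, 'cy': 231.83581665423566, 'k1': -0.13901625920881658, 'position': array([-0.03020413, -1.0259654 ,  0.82796403]), 'attitude': array([ 0.85041877, -0.21989407,  0.10855115, -0.46545801])}
wrist {'fovy': 69.36107281061886, 'cx': 322.4700168389662, 'cy': 233.45927841107084, 'k1': 0.022109322386747062, 'position': array([0.17827865, 0.6542135 , 0.38443385]), 'attitude': array([0.81606636, 0.56353615, 0.07235052, 0.1059628 ])}
```

View pics/scene0.png

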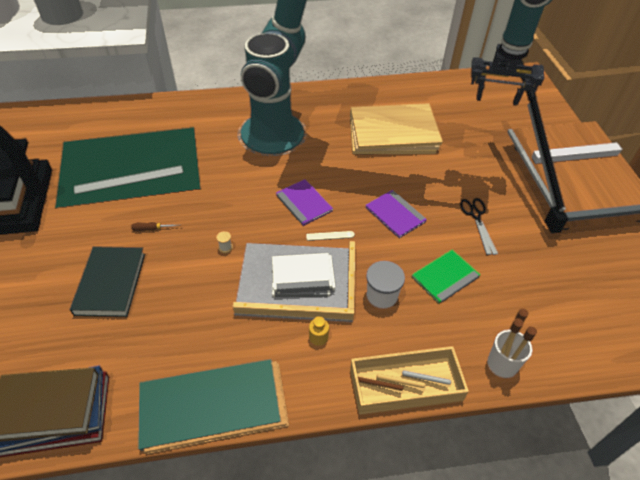

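View pics/side0.png

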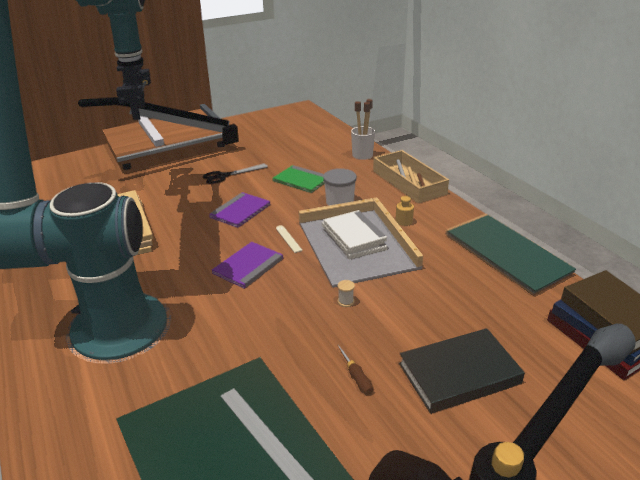

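The scene view shows the white three-block pile at (303,273) on the grey board. The long fence is below it (300,310), the short fence to its right (352,280), and the tub is at (385,285). The brass weight is at (318,332), the spool at (224,243) and the bone folder at (330,236). The purple blocks (303,200) and (396,214) and the green one (446,275) are look-alikes. Only the off-white pile on the board fits the description, and I'll confirm that in an enlarged crop.

```bash
cat > h.py <<'E'
import numpy as np,cv2
from scipy.spatial.transform import Rotation as R
def K(c):
    f=240/np.tan(np.radians(c["fovy"])/2); return f
def ray(c,px):
    px=np.atleast_2d(px).astype(float); f=K(c)
    d=np.c_[(px[:,0]-c["cx"])/f,(px[:,1]-c["cy"])/f]; u=d.copy()
    for _ in range(20): u=d/(1+c["k1"]*(u**2).sum(1,keepdims=True))
    return R.from_quat(c["attitude"]).apply(np.c_[u,np.ones(len(u))])
def plane(c,px,z):
    d=ray(c,px); p=np.array(c["position"]); return (p+d*((z-p[2])/d[:,2])[:,None])
def proj(c,P):
    q=R.from_quat(c["attitude"]).inv().apply(np.atleast_2d(P)-c["position"]); u=q[:,:2]/q[:,2:]
    u=u*(1+c["k1"]*(u**2).sum(1,keepdims=True)); return u*K(c)+[c["cx"],c["cy"]]
def tri(c1,p1,c2,p2):
    a,b=ray(c1,p1)[0],ray(c2,p2)[0]; A=np.c_[a,-b]; P1,P2=np.array(c1["position"]),np.array(c2["position"])
    t=np.linalg.lstsq(A,P2-P1,rcond=None)[0]; x,y=P1+a*t[0],P2+b*t[1]; return (x+y)/2,np.linalg.norm(x-y)
E
python3 - <<'E'
from workcell import env
from h import *
a=cv2.imread("pics/scene0.png")[225:345,215:415];b=cv2.imread("pics/side0.png")[190:290,290:430]
cv2.imwrite("pics/c1.png",np.vstack([cv2.resize(a,(500,300),interpolation=cv2.INTER_CUBIC),cv2.resize(b,(500,300),interpolation=cv2.INTER_CUBIC)]))
c=env.get_calibration("scene")
print(plane(c,[[243,245],[236,303],[354,309],[352,245]],.009).round(3))
print("wrist cam in tool:");w=env.get_calibration("wrist");s=env.observe()
T=R.from_quat(s["eef_rot"]).inv();print(T.apply(w["position"]-s["eef_pos"]).round(4),(T*R.from_quat(w["attitude"])).as_matrix().round(3))
print(R.from_quat(s["eef_rot"]).as_matrix().round(3))
E
```

```text
[[ 0.484 -0.126  0.009]
 [ 0.672 -0.155  0.009]
 [ 0.731  0.14   0.009]
 [ 0.525  0.174  0.009]]
wrist cam in tool:
[0.0655 0.0002 0.0191] [[ 0.    -0.967 -0.255]
 [ 1.     0.     0.001]
 [-0.001 -0.255  0.967]]
[[-0.935  0.355 -0.001]
 [ 0.355  0.935 -0.002]
 [ 0.    -0.002 -1.   ]]
```

View pics/c1.png

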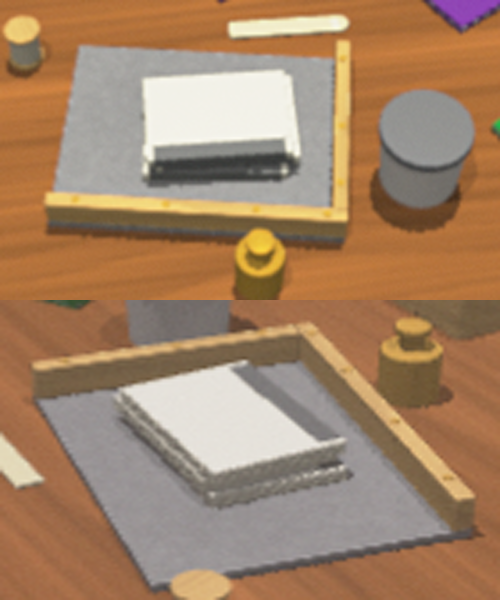

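The crop confirms it: three off-white blocks lie on the board, with the grey spine strips facing the long fence. I'll move the wrist camera over the board.

```bash
python3 -m jog '[[[-2.8,-2.6,0],0,1],[[-5.6,-5.2,0],0,1],[[-8.4,-7.8,0],0,1],[[-11.2,-10.4,0],0,1],[[-14,-13,0],0,1],[[-16.8,-15.6,0],0,1],[[-19.6,-18.2,0],0,1],[[-22.4,-20.8,0],0,1]]'
python3 -m jog '[[[-2.8,-2.6,0],0,1],[[-5.6,-5.2,0],0,1],[[-8.4,-7.8,0],0,1],[[-11.2,-10.4,0],0,1],[[-14,-13,0],0,1],[[-16.8,-15.6,0],0,1],[[-19.6,-18.2,0],0,1],[[-22.4,-20.8,0],0,1]]'
python3 -m jog '[[[-2.8,-2.6,0],-0.1,1],[[-5.6,-5.2,0],-0.2,1],[[-6.6,-6.3,0],-0.23,1],[[-6.6,-6.3,0],-0.23,1],[[-6.6,-6.3,0],-0.23,1]]'
python3 - <<'E'
from workcell import env
from h import *
s=env.observe();print(s["clock"],s["eef_pos"],R.from_quat(s["eef_rot"]).as_matrix().round(3),s["q"].round(2) if hasattr(s["q"],"round") else s["q"])
import json
c=env.get_calibration("wrist");im=env.read_camera("wrist")[:,:,::-1];cv2.imwrite("pics/w1.png",im)
json.dump({k:np.array(v).tolist() for k,v in c.items()},open("w1.json","w"))
E
```

```text
clock: 0.82
eef_pos: [0.3754, 0.3553, 0.4045]
eef_rot: [0.18, 0.984, -0.0, -0.0]
ft_force: [0.9, -0.4, -0.4]
width: 1.0
grasp_force: 0.0
clock: 1.48
eef_pos: [0.511, 0.0812, 0.4046]
eef_rot: [0.18, 0.984, 0.0, -0.0]
ft_force: [0.4, 0.1, 0.0]
width: 0.997
grasp_force: 0.0
clock: 1.9
eef_pos: [0.5501, 0.0001, 0.4042]
eef_rot: [0.068, 0.998, 0.0, -0.001]
ft_force: [-0.1, 0.5, 0.2]
width: 1.001
grasp_force: 0.0
1.9 [5.50084066e-01 8.60359071e-05 4.04215062e-01] [[-0.991  0.136 -0.001]
 [ 0.136  0.991  0.001]
 [ 0.001  0.    -1.   ]] [-0.05  0.03  1.87  0.    1.24 -1.48]
```

View pics/w1.png

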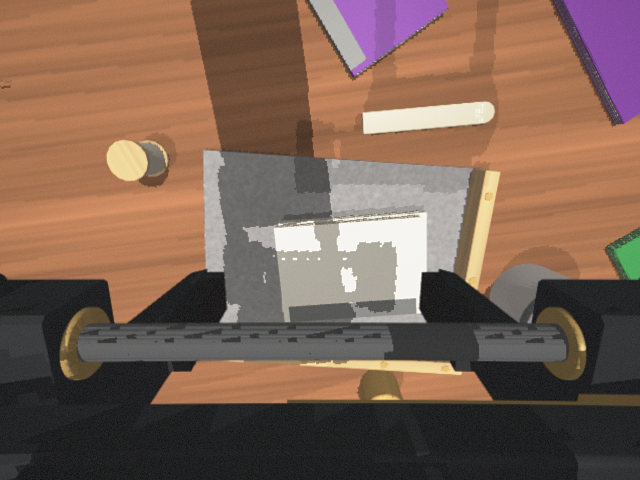

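The wrist view shows the board edge from (205,150) to (480,170), the pile at (350,270) and the gripper hiding the lower half. I'll back off to see the rest.

```bash
python3 -m jog '[[[4,0,0],0,1],[[8,0,0],0,1],[[11,0,0],0,1],[[11,0,0],0,1],[[11,0,0],0,1]]'
python3 - <<'E'
from workcell import env
from h import *
import json
c=env.get_calibration("wrist");im=env.read_camera("wrist")[:,:,::-1];cv2.imwrite("pics/w2.png",im)
json.dump({k:np.array(v).tolist() for k,v in c.items()},open("w2.json","w"))
cv2.imwrite("pics/w2c.png",cv2.resize(im[20:320,150:550],(800,600),interpolation=cv2.INTER_CUBIC))
E
```

```text
clock: 2.37
eef_pos: [0.4395, 0.0167, 0.4047]
eef_rot: [0.065, 0.998, 0.0, 0.001]
ft_force: [0.4, -0.0, -0.6]
width: 0.999
grasp_force: 0.0
```

View pics/w2c.png

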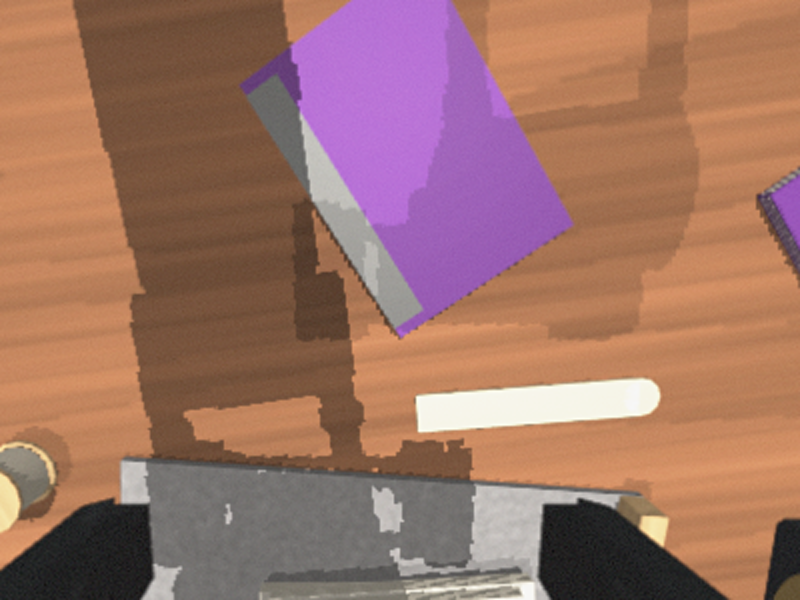

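The view shows the board's -x edge and the bone folder, but I moved the wrong way, because up in the image points towards the robot. I'll go forward.

```bash
python3 -m jog '[[[-4,0,0],0,1],[[-8,0,0],0,1],[[-12,0,0],0,1],[[-16,0,0],0,1],[[-20,0,0],0,1],[[-23,0,0],0,1],[[-23,0,0],0,1],[[-23,0,0],0,1]]'
python3 - <<'E'
from workcell import env
from h import *
import json
c=env.get_calibration("wrist");im=env.read_camera("wrist")[:,:,::-1];cv2.imwrite("pics/w3.png",im)
json.dump({k:np.array(v).tolist() for k,v in c.items()},open("w3.json","w"))
cv2.imwrite("pics/w3c.png",cv2.resize(im[20:320,150:550],(800,600),interpolation=cv2.INTER_CUBIC))
E
```

```text
clock: 3.08
eef_pos: [0.6713, -0.0149, 0.4031]
eef_rot: [0.066, 0.998, 0.0, -0.001]
ft_force: [-1.1, -0.3, 0.0]
width: 1.001
grasp_force: 0.0
```

View pics/w3c.png

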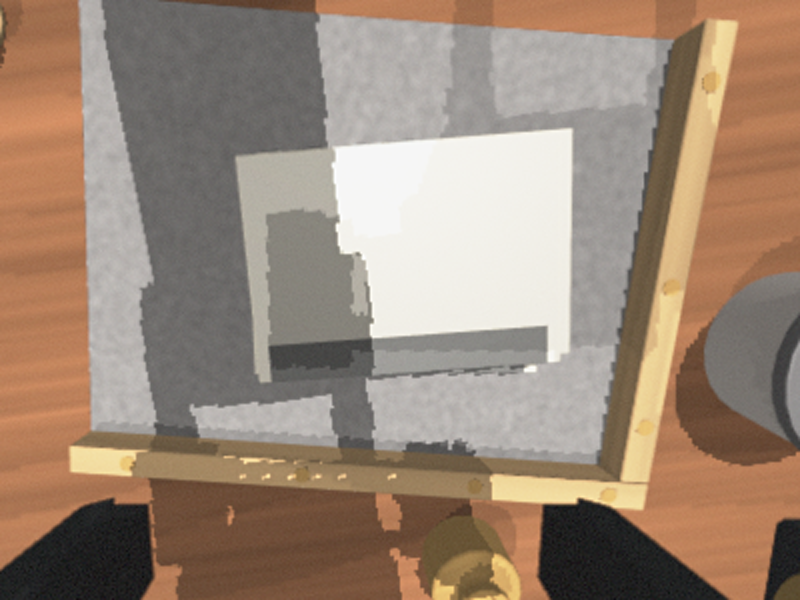

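The wrist view, as crop pixels (2x, offset 150,20), shows:
- Fence/base corner at about (601,465).
- Long fence foot from (90,430) to (601,465).
- Short fence foot from (670,40) to (602,463).
- Top block corners at (235,156), (572,128), (570,355) and (262,382).

```bash
python3 - <<'E'
from h import *
import json
c1=json.load(open("w1.json"));c3=json.load(open("w3.json"))
f=lambda l:np.array(l)/2+[150,20]
for n,a,b in [("base",(205,150),(80,0)),("top",(427,212),(572,128)),("fence",(499,171),(738,20)),("top2",(275,227),(235,156))]: print(n,*tri(c1,a,c3,f([b])[0]))
P=plane(c3,f([[601,465],[90,430],[670,40],[80,0]]),.009)[:,:2];print(P.round(4))
Q=plane(c3,f([[622,482],[72,447],[707,22]]),.041)[:,:2];print("fencetop",Q.round(4))
for A in(P,Q):
    y=A[0]-A[1];x=A[0]-A[2];print("yaw",np.arctan2(-y[0],y[1]),np.arctan2(x[1],x[0]),np.linalg.norm(y),np.linalg.norm(x))
C=(P[0]+Q[0])/2;th=-0.118
y=P[0]-P[1]+Q[0]-Q[1];x=P[0]-P[2]+Q[0]-Q[2];th=(np.arctan2(-y[0],y[1])+np.arctan2(x[1],x[0]))/2
print("corner",C,"yaw",th)
M=np.array([[np.cos(th),np.sin(th)],[-np.sin(th),np.cos(th)]])
B=(plane(c3,f([[235,156],[572,128],[570,355],[262,382]]),.045)[:,:2]-C)@M.T;print("topblock in corner mm",(B*1000).round(1))
s=json.load(open("w3.json"))
print("others w3",((plane(c3,f([[470,580],[705,350],[800,270]]),.04)[:,:2]-C)@M.T*1000).round())
json.dump(dict(C=C.tolist(),th=th),open("cor.json","w"))
from workcell import env
cs=env.get_calibration("scene")
for n,px,z in [("weight",(318,324),.076),("weightbase",(319,345),0),("tubtop",(385,273),.087),("tub right/left",(404,273),.087),("tub l",(366,273),.087),("spool",(223,237),.048),("folder",(330,236),.005)]: print(n,((plane(cs,[px],z)[:,:2]-C)@M.T*1000).round())
E
```

```text
base [ 0.47622042 -0.11719599  0.00141748] 0.002003010244277471
top [0.56844917 0.10654251 0.03380707] 0.0005857684045192648
fence [0.53566408 0.17663544 0.04143926] 0.0009134282405831071
top2 [ 0.56084096 -0.04985368  0.04327565] 0.0012762324906879835
[[ 0.7449  0.122 ]
 [ 0.6867 -0.1597]
 [ 0.533   0.1625]
 [ 0.4786 -0.116 ]]
fencetop [[ 0.7438  0.1215]
 [ 0.6875 -0.1577]
 [ 0.5344  0.1641]]
yaw -0.2036385752588026 -0.1888975330874578 0.28768274186372683 0.2157597688956619
yaw -0.19903361678659295 -0.20081724323505173 0.2848282391712969 0.2136708081089577
corner [0.74436373 0.12173126] yaw -0.19808798610873038
topblock in corner mm [[-145.9 -204.7]
 [-167.6  -53.1]
 [ -65.3  -38.4]
 [ -41.9 -188.8]]
others w3 [[  61.  -73.]
 [ -71.   29.]
 [-112.   66.]]
weight [[ 72. -73.]]
weightbase [[ 85. -69.]]
tubtop [[-77.  87.]]
tub right/left [[-80. 134.]]
tub l [[-74.  39.]]
spool [[-200. -344.]]
folder [[-258.  -54.]]
```

```bash
cat > go.py <<'E'
import sys,json
from h import *
from workcell import env
# bx by (mm, corner frame), z TCP (mm), yaw of tool y relative to board y (0 => x push; +-90 => y push)
k=json.load(open("cor.json"));C,th=np.array(k["C"]),k["th"]
s=env.observe();Rt=R.from_quat(s["eef_rot"]);M=np.array([[np.cos(th),np.sin(th)],[-np.sin(th),np.cos(th)]])
p=np.array(s["eef_pos"])
print("now board mm",((M@(p[:2]-C))*1000).round(1),"z",round(p[2]*1000,1),"q6",round(float(s["q"][5]),2),"t",s["clock"])
if len(sys.argv)>3:
    bx,by,z,yw=map(float,sys.argv[1:]); t=np.r_[C+M.T@np.array([bx,by])/1000,z/1000]
    ty=Rt.apply([0,1,0]);a=np.arctan2(-ty[0],ty[1]);d=(th+np.radians(yw)-a+np.pi)%(2*np.pi)-np.pi
    print("shift cm",(Rt.inv().apply(t-p)*100).round(2),"turn",round(-d,3))
E
python3 go.py -208 -121 300 0; python3 go.py -208 -121 179 0
```

```text
now board mm [ -46.1 -148.4] z 403.5 q6 -1.5 t 3.1333
shift cm [15.96  3.79 10.38] turn 0.065
now board mm [ -46.1 -148.4] z 403.5 q6 -1.5 t 3.1333
shift cm [15.93  3.79 22.48] turn 0.065
```

```bash
python3 -m jog '[[[4,1,2],0.02,1],[[8,2,4],0.04,1],[[12,3,6],0.065,1],[[15.9,3.8,9],0.065,1],[[15.9,3.8,12],0.065,1],[[15.9,3.8,15],0.065,1],[[15.9,3.8,17],0.065,1],[[15.9,3.8,17],0.065,1]]'; python3 go.py -208 -121 179 0
```

```text
clock: 3.8
eef_pos: [0.5121, 0.0441, 0.2305]
eef_rot: [0.098, 0.995, -0.001, -0.004]
ft_force: [-1.6, 0.6, -0.4]
width: 0.997
grasp_force: 0.0
now board mm [-212.5 -121.8] z 230.5 q6 -1.34 t 3.8
shift cm [-0.49  0.09  5.14] turn 0.001
```

```bash
python3 -m jog '[[[0,0,2],0,1],[[0,0,4],0,1],[[0,0,5.1],0,1],[[0,0,5.1],0,1],[[0,0,5.1],0,1]]'; python3 go.py -208 -121 179 0
python3 - <<'E'
from workcell import env
from h import *
im=np.hstack([env.read_camera("side")[190:290,290:430],env.read_camera("scene")[225:325,220:360]])[:,:,::-1]
cv2.imwrite("pics/d1.png",cv2.resize(im,(800,286),interpolation=cv2.INTER_CUBIC))
E
```

```text
clock: 4.22
eef_pos: [0.5166, 0.0437, 0.1844]
eef_rot: [0.099, 0.995, 0.0, 0.0]
ft_force: [1.3, -0.3, -0.4]
width: 0.999
grasp_force: 0.0
now board mm [-208.  -121.3] z 184.4 q6 -1.34 t 4.2167
shift cm [0.   0.03 0.54] turn 0.0
```

View pics/d1.png

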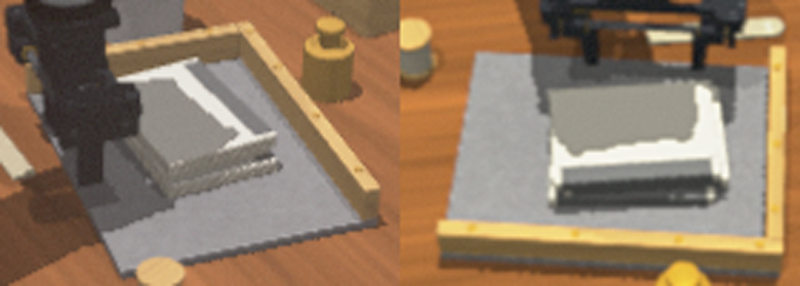

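Both views show the fingers standing clear on the board's -x side, facing the pile's rear edge. I'll lower slightly and start the x push.

```bash
python3 -m jog '[[[0,0,0.5],0,1],[[-0.7,0,0.5],0,1],[[-1.4,0,0.5],0,1],[[-2.0,0,0.5],0,1],[[-2.5,0,0.5],0,1],[[-3,0,0.5],0,1],[[-3.5,0,0.5],0,1],[[-4,0,0.5],0,1]]'; python3 go.py
python3 -m jog '[[[-0.5,0,0],0,1],[[-1,0,0],0,1],[[-1.5,0,0],0,1],[[-2,0,0],0,1],[[-2.5,0,0],0,1],[[-3,0,0],0,1]]'; python3 go.py
```

```text
clock: 4.98
eef_pos: [0.5559, 0.0358, 0.1784]
eef_rot: [0.099, 0.995, 0.0, -0.001]
ft_force: [-2.3, 1.2, -0.2]
width: 1.003
grasp_force: 0.7
now board mm [-167.9 -121.4] z 178.4 q6 -1.35 t 4.9833
clock: 5.48
eef_pos: [0.5854, 0.0297, 0.1784]
eef_rot: [0.099, 0.995, -0.0, -0.0]
ft_force: [-1.6, -0.6, -0.7]
width: 0.999
grasp_force: 0.9
now board mm [-137.8 -121.5] z 178.4 q6 -1.36 t 5.4833
```

```bash
python3 -m jog '[[[-0.4,0,0],0,1],[[-0.8,0,0],0,1],[[-1.2,0,0],0,1],[[-1.5,0,0],0,1],[[-1.8,0,0],0,1],[[-2,0,0],0,1]]'; python3 go.py
python3 -m jog '[[[-0.2,0,0],0,1],[[-0.4,0,0],0,1],[[-0.5,0,0],0,1],[[-0.5,0,0],0,1]]'; python3 go.py
```

```text
clock: 5.98
eef_pos: [0.605, 0.0259, 0.1787]
eef_rot: [0.099, 0.995, -0.0, -0.0]
ft_force: [-4.1, 1.7, 0.1]
width: 1.0
grasp_force: 2.1
now board mm [-117.8 -121.4] z 178.7 q6 -1.37 t 5.9833
clock: 6.32
eef_pos: [0.6074, 0.0255, 0.1786]
eef_rot: [0.099, 0.995, 0.0, -0.004]
ft_force: [-11.5, 3.2, 9.5]
width: 1.0
grasp_force: 6.4
now board mm [-115.4 -121.3] z 178.6 q6 -1.37 t 6.3167
```

The blocks have reached the long fence, with the force rising at x=-115. I'll back off, lift and go round to the -y side.

```bash
python3 -m jog '[[[1,0,0],0,1],[[2.5,0,0],0,1],[[2.5,0,-3],0,1],[[2.5,0,-6],0,1],[[2.5,0,-9],0,1],[[2.5,0,-10],0,0.65],[[2.5,0,-10],0,0.65]]'; python3 go.py -55 -265 280 -90
```

```text
clock: 6.9
eef_pos: [0.5873, 0.0299, 0.2833]
eef_rot: [0.099, 0.995, 0.0, 0.005]
ft_force: [0.8, -0.7, 0.0]
width: 0.871
grasp_force: 0.0
now board mm [-135.9 -120.9] z 283.3 q6 -1.36 t 6.9
shift cm [ -8.08 -14.41   0.38] turn 1.571
```

```bash
python3 -m jog '[[[0,-3,0],0.12,0.65],[[0,-6,0],0.24,0.65],[[0,-9,0],0.36,0.65],[[-2,-12,0],0.48,0.65],[[-4,-14.4,0],0.6,0.65],[[-6,-14.4,0],0.72,0.65],[[-8,-14.4,0],0.84,0.65],[[-8,-14.4,0],0.96,0.65]]'; python3 -m jog '[[[0,0,0],0.12,0.65],[[0,0,0],0.24,0.65],[[0,0,0],0.36,0.65],[[0,0,0],0.48,0.65],[[0,0,0],0.61,0.65],[[0,0,0],0.61,0.65],[[0,0,0],0.61,0.65]]';python3 go.py -55 -265 179 -90
python3 - <<'E'
from workcell import env
from h import *
import json
cs=env.get_calibration("scene");k=json.load(open("cor.json"))
im=env.read_camera("scene")[:,:,::-1]
cv2.imwrite("pics/e1.png",cv2.resize(im[225:345,215:375],(800,600),interpolation=cv2.INTER_CUBIC))
E
```

```text
clock: 7.57
eef_pos: [0.6375, -0.1286, 0.2768]
eef_rot: [0.55, 0.835, 0.0, 0.001]
ft_force: [-0.7, -0.4, 0.5]
width: 0.649
grasp_force: 0.0
clock: 8.15
eef_pos: [0.6348, -0.127, 0.2769]
eef_rot: [0.772, 0.635, -0.001, -0.001]
ft_force: [-0.7, 0.1, -0.5]
width: 0.65
grasp_force: 0.0
now board mm [ -58.5 -265.4] z 276.9 q6 -0.04 t 8.15
shift cm [0.04 0.37 9.79] turn 0.004
```

View pics/e1.png

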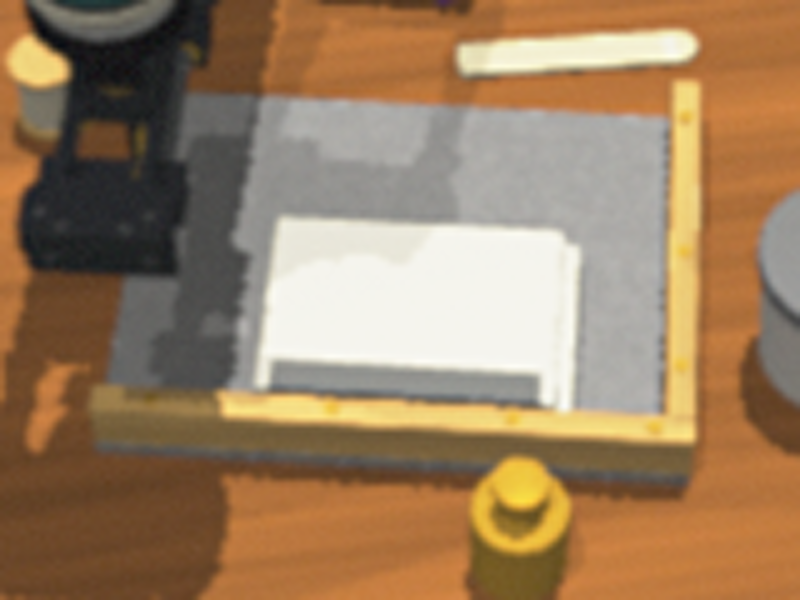

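The pile is now square against the long fence, with the top block's corners at about (280,218) and (560,230). The gripper hangs beyond its -y end at (100,200). I'll descend and push along y.

```bash
python3 -m jog '[[[0,0.3,3],0,0.65],[[0,0.3,6],0,0.65],[[0,0.3,9],0,0.65],[[0,0.3,9.8],0,0.65],[[0,0.3,9.8],0,0.65],[[0,0.3,9.8],0,0.65]]';python3 go.py -55 -157 179 -90
```

```text
clock: 8.7
eef_pos: [0.6381, -0.1276, 0.1802]
eef_rot: [0.773, 0.635, -0.0, -0.0]
ft_force: [0.3, 0.8, 0.5]
width: 0.65
grasp_force: 0.0
now board mm [ -55.2 -265.4] z 180.2 q6 -0.04 t 8.7
shift cm [10.84  0.04  0.12] turn 0.003
```

```bash
python3 -m jog '[[[1,0,0.1],0,0.65],[[2,0,0.1],0,0.65],[[2.7,0,0.1],0,0.65],[[3.3,0,0.1],0,0.65],[[3.9,0,0.1],0,0.65],[[4.5,0,0.1],0,0.65],[[5,0,0.1],0,0.65],[[5.5,0,0.1],0,0.65]]';python3 go.py
python3 -m jog '[[[0.5,0,0],0,0.65],[[1,0,0],0,0.65],[[1.5,0,0],0,0.65],[[2,0,0],0,0.65],[[2.5,0,0],0,0.65],[[3,0,0],0,0.65],[[3.5,0,0],0,0.65]]';python3 go.py  -55 -157 179 -90

```

```text
clock: 9.37
eef_pos: [0.6491, -0.0735, 0.1799]
eef_rot: [0.773, 0.634, -0.0, 0.0]
ft_force: [0.2, -3.2, 1.6]
width: 0.653
grasp_force: 1.6
now board mm [ -55.  -210.2] z 179.9 q6 0.05 t 9.3667
clock: 9.95
eef_pos: [0.656, -0.039, 0.1799]
eef_rot: [0.773, 0.634, 0.0, 0.0]
ft_force: [-0.4, -3.6, 1.9]
width: 0.651
grasp_force: 1.9
now board mm [ -55. -175.] z 179.9 q6 0.1 t 9.95
shift cm [ 1.8  -0.    0.09] turn 0.001
```

```bash
python3 -m jog '[[[0.4,0,0],0,0.65],[[0.8,0,0],0,0.65],[[1.2,0,0],0,0.65],[[1.5,0,0],0,0.65],[[1.7,0,0],0,0.65],[[1.7,0,0],0,0.65]]';python3 go.py
python3 -m jog '[[[0.2,0,0],0,0.65],[[0.4,0,0],0,0.65],[[0.4,0,0],0,0.65]]';python3 go.py

```

```text
clock: 10.45
eef_pos: [0.6589, -0.0248, 0.1799]
eef_rot: [0.773, 0.634, -0.002, 0.001]
ft_force: [-3.6, -13.7, 4.7]
width: 0.648
grasp_force: 7.2
now board mm [ -55.  -160.5] z 179.9 q6 0.13 t 10.45
clock: 10.7
eef_pos: [0.6591, -0.0239, 0.18]
eef_rot: [0.773, 0.634, -0.004, 0.003]
ft_force: [-6.7, -26.1, 6.2]
width: 0.65
grasp_force: 13.5
now board mm [ -54.9 -159.6] z 180.0 q6 0.13 t 10.7
```

The pile is home in y at 26 N. I'll back off, lift, and press x again, harder this time.

```bash
python3 -m jog '[[[-1,0,0],0,0.65],[[-2.5,0,0],0,0.65],[[-2.5,0,-3],0,0.65],[[-2.5,0,-6],0,0.65],[[-2.5,0,-9],0,0.65],[[-2.5,0,-10],0,0.65],[[-2.5,0,-10],0,0.65]]'; python3 go.py -150 -80 280 0
```

```text
clock: 11.28
eef_pos: [0.6565, -0.043, 0.2834]
eef_rot: [0.773, 0.634, 0.003, 0.002]
ft_force: [0.3, -0.1, -0.2]
width: 0.649
grasp_force: 0.0
now board mm [ -53.7 -178.8] z 283.4 q6 0.09 t 11.2833
shift cm [ 9.9  -9.62  0.29] turn -1.57
```

```bash
python3 - <<'E'
from workcell import env
from h import *
a=env.read_camera("scene")[230:330,220:370];b=env.read_camera("side")[190:290,290:440]
cv2.imwrite("pics/f1.png",cv2.resize(np.vstack([a,b])[:,:,::-1],(450*4//3,800*3//4),interpolation=cv2.INTER_CUBIC))
E
```

```text
(no output)
```

View pics/f1.png

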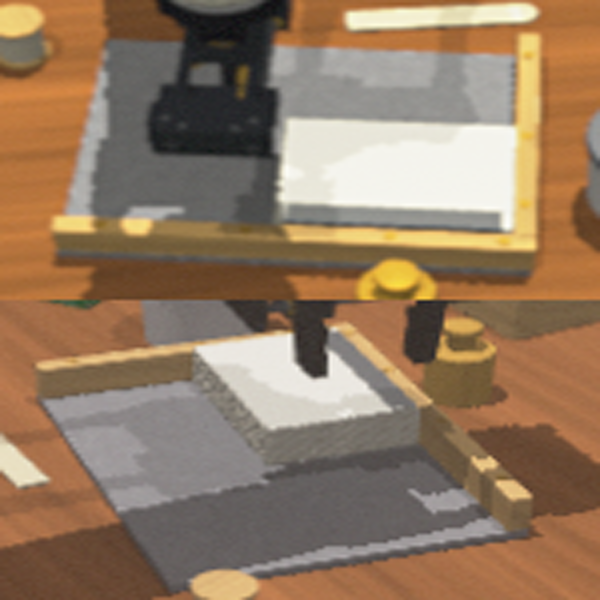

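The pile now sits flush in the corner: its faces line up in the side view and the top block meets both fences in the scene view. I'll finish with a firm press in x and then another in y.

```bash
python3 -m jog '[[[1,-2,0],-0.12,0.65],[[2,-4,0],-0.24,0.65],[[4,-6,0],-0.36,0.65],[[6,-8,0],-0.48,0.65],[[8,-9.6,0],-0.6,0.65],[[9.9,-9.6,0],-0.72,0.65],[[9.9,-9.6,0],-0.84,0.65],[[9.9,-9.6,0],-0.96,0.65]]'; python3 -m jog '[[[0,0,0],-0.12,1],[[0,0,0],-0.24,1],[[0,0,0],-0.36,1],[[0,0,0],-0.48,1],[[0,0,0],-0.61,1],[[0,0,0],-0.61,1],[[0,0,0],-0.61,1]]';python3 go.py -150 -78 179 0
```

```text
clock: 12.05
eef_pos: [0.5787, 0.074, 0.2765]
eef_rot: [0.389, 0.921, -0.001, -0.002]
ft_force: [-0.0, 0.1, 1.3]
width: 0.647
grasp_force: 0.0
clock: 12.63
eef_pos: [0.5792, 0.0727, 0.2771]
eef_rot: [0.1, 0.995, -0.0, -0.002]
ft_force: [0.1, 0.2, -0.3]
width: 0.998
grasp_force: 0.0
now board mm [-152.3  -80.6] z 277.1 q6 -1.29 t 12.6333
shift cm [-0.27  0.27  9.81] turn -0.003
```

```bash
python3 -m jog '[[[0,0.2,3],0,1],[[0,0.2,6],0,1],[[0,0.2,9],0,1],[[0,0.2,9.8],0,1],[[0,0.2,9.8],0,1]]'; python3 -m jog '[[[-0.8,0,0],0,1],[[-1.6,0,0],0,1],[[-2.3,0,0],0,1],[[-2.8,0,0],0,1],[[-3.3,0,0],0,1],[[-3.7,0,0],0,1],[[-3.7,0,0],0,1]]';python3 go.py -115 -78 179 0
```

```text
clock: 13.05
eef_pos: [0.5787, 0.0745, 0.1783]
eef_rot: [0.1, 0.995, -0.001, -0.003]
ft_force: [-0.5, -0.6, 0.1]
width: 1.0
grasp_force: 0.0
clock: 13.63
eef_pos: [0.6157, 0.0676, 0.1819]
eef_rot: [0.099, 0.995, 0.0, -0.003]
ft_force: [-7.0, 2.5, 5.1]
width: 0.998
grasp_force: 3.8
now board mm [-115.5  -78.3] z 181.9 q6 -1.3 t 13.6333
shift cm [-0.05  0.03  0.29] turn -0.001
```

```bash
python3 -m jog '[[[-0.2,0,0.1],0,1],[[-0.4,0,0.2],0,1],[[-0.5,0,0.2],0,1],[[-0.5,0,0.2],0,1]]';python3 go.py
```

```text
clock: 13.97
eef_pos: [0.6172, 0.0673, 0.1789]
eef_rot: [0.099, 0.995, -0.0, -0.008]
ft_force: [-19.3, 4.3, 12.6]
width: 0.997
grasp_force: 9.9
now board mm [-114.   -78.4] z 178.9 q6 -1.31 t 13.9667
```

```bash
python3 -m jog '[[[-0.2,0,0],0,1],[[-0.3,0,0],0,1],[[-0.3,0,0],0,1]]';python3 go.py; python3 -m jog '[[[0.5,0,0],0,1],[[2,0,0],0,1],[[3,0,0],0,1],[[3,0,-3],0,1],[[3,0,-6],0,1],[[3,0,-9],0,1],[[3,0,-12],0,1],[[3,0,-15],0,1]]'; python3 go.py -50 -148 403 0
```

```text
clock: 14.22
eef_pos: [0.6181, 0.0672, 0.1788]
eef_rot: [0.1, 0.995, -0.0, -0.011]
ft_force: [-27.2, 6.0, 21.0]
width: 0.997
grasp_force: 14.2
now board mm [-113.   -78.3] z 178.8 q6 -1.31 t 14.2167
clock: 14.88
eef_pos: [0.5953, 0.0715, 0.3316]
eef_rot: [0.099, 0.995, 0.0, 0.0]
ft_force: [0.7, 0.8, 0.1]
width: 1.002
grasp_force: 0.0
now board mm [-136.3  -78.6] z 331.6 q6 -1.29 t 14.8833
shift cm [-8.63 -6.94 -7.14] turn 0.0
```

```bash
python3 -m jog '[[[-4,0,-1],0,1],[[-8,0,-3],0,1],[[-10,-1,-3],0,1],[[-10,-1,-3],0,1],[[-10,-1,-3],0,1]]'; python3 - <<'E'
from workcell import env
from h import *
import json
c=env.get_calibration("wrist");im=env.read_camera("wrist")[:,:,::-1];cv2.imwrite("pics/w4.png",im)
json.dump({k:np.array(v).tolist() for k,v in c.items()},open("w4.json","w"))
cv2.imwrite("pics/w4c.png",cv2.resize(im[30:280,180:520],(800,588),interpolation=cv2.INTER_CUBIC))
E
```

```text
clock: 15.3
eef_pos: [0.6923, 0.0414, 0.3601]
eef_rot: [0.099, 0.995, 0.0, 0.0]
ft_force: [0.4, 0.9, 0.0]
width: 0.997
grasp_force: 0.0
```

View pics/w4c.png

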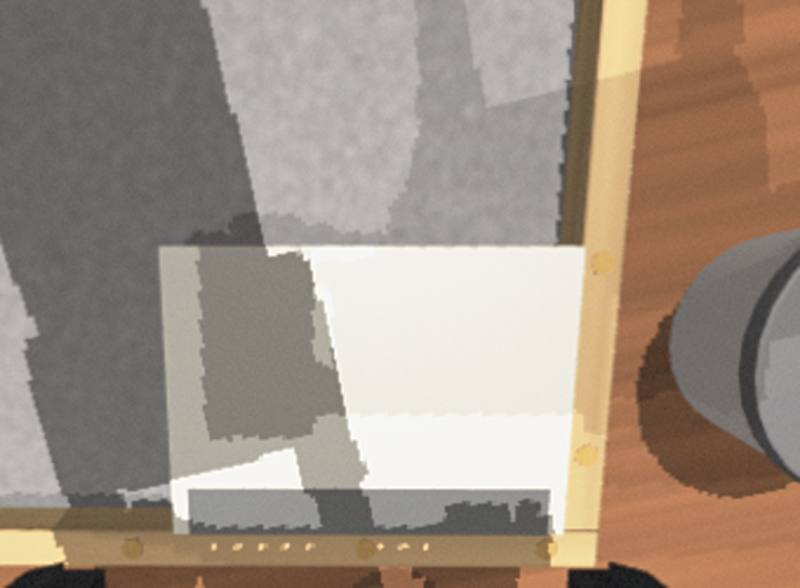

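The top block is flush with both fences: its edges run at the short fence (584,246)–(563,533) and at the long fence (row 533). The lower blocks don't protrude. Time is ample, so I'll do one more y press.

```bash
python3 -m jog '[[[0,-3,1.5],0.12,1],[[0,-6,3],0.24,0.65],[[0,-9,4.5],0.36,0.65],[[0,-10,6],0.48,0.65],[[0.5,-10,7],0.6,0.65],[[1,-10,8],0.72,0.65],[[1.5,-10,8],0.84,0.65],[[1.5,-10,8],0.96,0.65]]'; python3 -m jog '[[[0,0,0],0.12,0.65],[[0,0,0],0.24,0.65],[[0,0,0],0.36,0.65],[[0,0,0],0.48,0.65],[[0,0,0],0.61,0.65],[[0,0,0],0.61,0.65],[[0,0,0],0.61,0.65]]';python3 go.py -55 -187 178 -90
```

```text
clock: 16.02
eef_pos: [0.6542, -0.0521, 0.2774]
eef_rot: [0.55, 0.835, -0.001, -0.003]
ft_force: [-0.3, -0.8, -0.1]
width: 0.649
grasp_force: 0.0
clock: 16.6
eef_pos: [0.656, -0.0523, 0.2792]
eef_rot: [0.772, 0.636, -0.001, -0.001]
ft_force: [0.2, -0.5, 0.3]
width: 0.654
grasp_force: 0.0
now board mm [ -52.4 -188. ] z 279.2 q6 0.08 t 16.6
shift cm [ 0.1  -0.24 10.12] turn 0.005
```

```bash
python3 -m jog '[[[-0.2,-0.2,3],0,0.65],[[-0.2,-0.2,6],0,0.65],[[-0.2,-0.2,9],0,0.65],[[-0.2,-0.2,10.1],0,0.65],[[-0.2,-0.2,10.1],0,0.65]]'; python3 -m jog '[[[0.6,0,0],0,0.65],[[1.2,0,0],0,0.65],[[1.8,0,0],0,0.65],[[2.3,0,0],0,0.65],[[2.7,0,0],0,0.65],[[3,0,0],0,0.65],[[3,0,0],0,0.65]]'; python3 go.py; python3 -m jog '[[[0.2,0,0],0,0.65],[[0.4,0,0],0,0.65],[[0.4,0,0],0,0.65]]'; python3 go.py
```

```text
clock: 17.02
eef_pos: [0.6534, -0.0541, 0.1774]
eef_rot: [0.772, 0.635, -0.002, -0.002]
ft_force: [-0.1, -0.1, 0.1]
width: 0.652
grasp_force: 0.0
clock: 17.6
eef_pos: [0.6606, -0.0256, 0.1791]
eef_rot: [0.773, 0.635, -0.001, 0.001]
ft_force: [-0.8, -5.6, 2.2]
width: 0.65
grasp_force: 2.5
now board mm [ -53.1 -160.9] z 179.1 q6 0.12 t 17.6
clock: 17.85
eef_pos: [0.6609, -0.0248, 0.1792]
eef_rot: [0.773, 0.634, -0.003, 0.002]
ft_force: [-3.6, -17.0, 3.2]
width: 0.648
grasp_force: 8.6
now board mm [ -53.  -160.1] z 179.2 q6 0.13 t 17.85
```

```bash
python3 -m jog '[[[0.2,0,0],0,0.65],[[0.4,0,0],0,0.65],[[0.4,0,0],0,0.65]]'; python3 -m jog '[[[-1,0,0],0,0.65],[[-2.5,0,0],0,0.65],[[-3.5,0,0],0,0.65],[[-3.5,0,-3],0,0.65],[[-3.5,0,-6],0,0.65],[[-3.5,0,-9],0,0.65],[[-3.5,0,-12],0,0.65],[[-3.5,0,-12],0,0.65]]'; python3 - <<'E'
from workcell import env
from h import *
a=env.read_camera("scene")[230:330,220:370];b=env.read_camera("side")[190:290,290:440]
cv2.imwrite("pics/g1.png",cv2.resize(np.vstack([a,b])[:,:,::-1],(600,600),interpolation=cv2.INTER_CUBIC))
E
```

```text
clock: 18.1
eef_pos: [0.6611, -0.0239, 0.1792]
eef_rot: [0.773, 0.634, -0.005, 0.003]
ft_force: [-7.9, -29.2, 5.9]
width: 0.648
grasp_force: 14.9
clock: 18.77
eef_pos: [0.658, -0.0517, 0.3066]
eef_rot: [0.773, 0.634, 0.004, 0.004]
ft_force: [0.9, -0.2, 1.4]
width: 0.65
grasp_force: 0.0
```

View pics/g1.png

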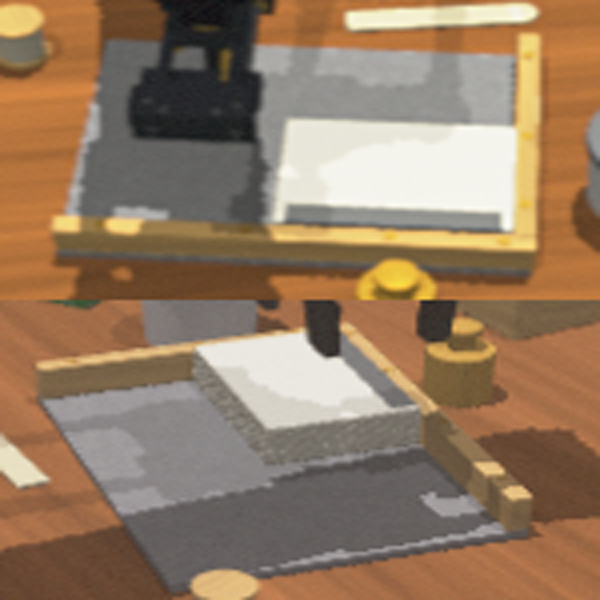

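The pile sits square in the corner with its faces flush at (270,440), the bystanders are in place, and the gripper is clear of everything. I'll hand it in.

```bash
python3 -c "
from workcell import env
print(env.sign_off())"
```

```text
the job is handed in; nothing more can be done
None
```

The job is handed in: in the last views all three blocks lie square over one another, hard against both fences, and the bystanders look unmoved; the judge gave no verdict.

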